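# Set the shrimp house in the nano tank and lock its sliding cover

## Robot

A 6-joint arm with a two-finger parallel gripper is mounted at the origin on the work surface. World frame = base frame: x ahead of the robot, y to its left, z up, the work surface at z = 0. Lengths are in m, angles in rad, forces in N, time in s.
With the tool pointing down it reaches from about 0.325 to 0.85 m from the base axis. Payload 15.5 kg.
Tool frame: the origin (TCP) lies between the finger pads; the fingertips stand ahead of it and the grasp point (between the pads) lies 11 mm behind it (ctrl.tips_ahead is the z of the fingertips in the tool frame, in m); z points along the fingers, y is the direction in which the jaws open and shut (so a half turn about z gives the same grasp; the last joint's range is limited). The gripper opens to 91 mm and grips with 3 to 60 N. Pads are 32 mm wide; open, the fingers measure 118 mm over their backs; the gripper's body (76 mm by 178 mm) begins 60 mm behind the grasp point.
Start: joints at [-1.331, 0.494, 1.345, -0, 1.302, -0.096], TCP at [0.206, -0.59, 0.222] pointing down, gripper open.
Joint ranges: [-2.91, 2.91], [-0.82, 2.16], [0.22, 2.67], [-1.22, 4.37], [0.12, 2.79], [-3.08, 3.08]. Speed limits (rad/s): [1.89, 1.89, 2.57, 3.01, 3.01, 3.01].

## Interface

Orientations are given as a unit quaternion [w, x, y, z].
In Python, from rig import ctrl gives the robot as it stands.
- The arm moves only by the shell command python3 -m inch 'ROWS'. ROWS is JSON, a list of rows, each a list of 3 entries, a list of its own where there are three numbers: the shift along the tool's x, y, z in m, then the turn, a rotation vector about the tool's x, y, z in degrees, then the opening in per cent of the stroke, from 0 (shut) to 100 (fully open). A call has 1 to 5 rows; each row shifts and turns the pose as measured when the row begins, along the tool's axes as they then stand; what a row does not reach is not made up. A row lasts 1/8 s, in which the tool goes at most 62.5 mm and 10.7 degrees, less where a joint would pass 70% of its speed; a pose out of reach is approached as far as the arm can. A call with a gripper value outside its range is refused whole. The fingers move at their own pace and stop on an object; the grip force is fixed at half the most. Time passes only in rows, so rows that do not move let the fingers close. It gives the time, the measured TCP pose, the force and the opening at its end, in the units of the state.
- ctrl.get_obs(): the state, without advancing time (a new reading comes with each control period).
- ctrl.get_image(name): name is "scene" or "top"; returns a dict with "pixels" (480x640x3 uint8, red, green, blue), "fx", "fy", "cx", "cy" (pixels), "xyz" and "rotation" of the camera in the world. Camera axes: x right, y down, z forward; pixel columns grow to the right and rows downward; lengths in m; the calibration is good to about 2 mm. A picture is of the moment at which its call begins. There is no depth.
- ctrl.finish_job(): hands the job in, once; it reports no verdict.
The state is a dict: "clock": time; "q": joint angles; "qd": joint speeds; "tau": joint torques, N m; "eef_pos": TCP position; "tcp_rot": TCP orientation; "wrist_force": force on the tool from outside, world axes, zero at the start; "ft_torque": the same for the moment, N m; "width": finger opening in m.
Only numpy, scipy, OpenCV 4.12 (cv2) and the standard library are available. Lean on these libraries where they do the work, as an engineer would, in place of code of your own. Each camera call takes 0.05 s, during which the arm holds its last target. There are 200 camera calls.

## Task

Fit the red shrimp house into the dry nano tank: pull up the yellow spring knob to free the sliding cover, slide the cover open until the pin snaps down into the open hole, and stand the house gently, upright, on the bare sand under the opening. Then pull the knob again, slide the cover shut until the pin snaps home in the shut hole, and let go. Keep the other things on the table and the stand where they are.

Things in the scene. Friction and masses are not known exactly. Their poses are not given: they have to be found in the camera images.
- tank: Fixed dry glass nano tank, 320 mm long (its y) x 200 (its x), on a 40 mm high smoky grey acrylic stand. Origin: centre of its underside; z up; -x is its front, towards the robot; +y is the way the cover opens. Rail tops are 162 to 164 mm above the underside. Inner width 190 mm; inner face of the -y end wall at y = -155. A fixed pane covers the half y > 0; the sliding cover runs above it.
- cover (a joint): Sliding cover. Value in m: 0 shut, growing as it slides to the tank's +y on a straight track; hard stops at -0.0015 and 0.165; friction about 1.5 N. Locked while the pin is down in a hole. The shut hole is at 0; the open hole lies somewhere between 0.123 and 0.147, different each time and not reported: feel for it with the pin riding on the rail. The pin drops in within 2 mm either way.
- cover_mid (a point): Middle of the sliding pane's top face (moves with the cover): clear, 166 mm along y x 172 mm, aluminium edges, top 161 mm above the tank's underside. Shut it spans tank y -156 to +10. An aluminium bracket 46 mm wide in the middle of its front edge carries the spring plunger.
- shut_hole (a point): Middle of the shut hole's mouth, in the black front rail's top face (tank x -104, y -73, z 162 mm), fixed. The open hole is 123 to 147 mm further to +y in the same rail, in a bright steel strip that is set by hand. Holes 11 to 12 mm wide, pin 7 mm.
- knob (a joint): Spring plunger of the cover. Value in m: 0 pin fully down in a hole, 0.008 pin riding on the rail, 0.012 pulled up to its stop; over 0.008 frees the cover. The spring pushes down with 5 N at 0, 8 N at 0.008, 10 N at 0.012; a riding pin adds about 1 N drag to the cover. Over a hole it snaps down by itself if let go or only loosely surrounded by fingers, not while held tight.
- knob_mid (a point): Middle of the yellow plunger knob (moves with cover and knob): upright plastic cylinder 28 mm across, 26 mm tall, over the front rail; 201 mm above the tank's underside when the pin is down. Under it a bush 20 mm across and, 29 mm below this point, the bracket's top. Free space all round for fingers. Axes as the tank's.
- bare_sand (a point): Point on the sand, middle of the bare patch under the opening (tank x 0, y -92), 22 mm above the tank's underside, 140 mm below the rail tops. With the cover pinned open the gap is 121 to 145 mm long in y, from the -y end wall, and 184 mm wide in x. Axes as the tank's.
- house_center (a point): Red ceramic shrimp house, loose, 0.2 to 0.4 kg: round hut 72 mm across with three dark doorways, narrowing to an upright round chimney 32 mm across from 82 to 120 mm above its base (its top). This point: on its axis, 60 mm above its base; z is its axis. It starts upright on the stand beside the tank's -y end; take it by the chimney from above.
- dispenser: Bystander: white plastic press-button dosing dispenser, 68 x 50 mm with a short spout, 116 mm tall, loose on the stand. Origin: centre of its underside.
- scraper: Bystander: scraper with wooden handle, 180 mm long along its y, up to 50 mm wide, 18 mm high, lying near the front edge of the stand. Origin: underside, near its middle.
- tweezers: Bystander: curved steel tweezers, 198 mm long along its x, 37 mm wide, 6 mm high, lying crosswise near the end of the stand. Origin: underside, middle.
- food_jar: Bystander: food jar with green cap, 60 mm across, 75 mm tall, on the table. Origin: centre of its underside.
- conditioner: Bystander: bottle with blue cap, 54 mm across, 130 mm tall, on the table. Origin: centre of its underside.
- dish: Bystander: white ceramic feeding dish, 70 mm across, 25 mm tall, on the stand. Origin: centre of its underside.
Things that resemble listed ones, but are neither listed nor needed, are in the scene too. There is more than one size of the part that bears house_center; the job needs the largest.

How it is judged:
On the way, in this order (a step that is already met when the one before it is completed fails the run):
1. the cover is slid open and its pin has snapped into the open hole (value of joint cover above 0.115 m and value of joint knob below 0.003 m), for 0.3 s.
2. the house stands upright on the sand in the tank, let go, with the cover still pinned open (all of step 1 and z of house_center in the frame of bare_sand between 0.05 and 0.066 m and horizontal distance between house_center and bare_sand below 0.09 m and angle between house_center's own z axis and vertical below 0.15 rad and contact force between the fingers and house below 0.1 N), for 0.2 s.
At the end, for the whole second after the job is handed in: The cover is shut (within 5 mm) with its pin down in the shut hole (within 3 mm of fully down), and the house stands still and upright (within 0.15 rad) on the sand in the tank, within 90 mm of the middle of the bare patch (value of joint cover below 0.005 m and value of joint knob below 0.003 m and z of house_center in the frame of bare_sand between 0.05 and 0.066 m and horizontal distance between house_center and bare_sand below 0.09 m and angle between house_center's own z axis and vertical below 0.15 rad and linear speed of house below 0.02 m/s); the robot touches nothing.
It fails at once if the house is dropped or banged down on the tank (over 60 N) (contact force between house and tank above 60 N).
It fails at once if the house is let go more than 12 mm above the sand (contact force between the fingers and house below 0.05 N and z of house_center in the frame of bare_sand above 0.072 m).
It fails at once if the house is tipped over (angle between house_center's own z axis and vertical above 0.6 rad).
It fails at once if one of the other things is shifted by more than 30 mm (distance of any of dispenser, scraper, tweezers, food_jar, conditioner, dish from where it was at the start of the episode above 0.03 m).
It also fails if it takes over 72 s, if anything falls off the work surface, if the arm or the gripper's body presses on something with over 40 N, if the wrist force passes 120 N, or if a joint passes its speed limit or range.

## Working session

There is one attempt and no reset: what is moved stays moved. The work goes in short steps, Python scripts to look and compute and a shell command to move; the robot and the scene stay as the last step left them, time stands still between calls to the robot, and variables do not carry over. Pictures are saved under pics/ and viewed, about 8 in all and at most 12, crops included, and the job is handed in when it is done.

```bash
ls; mkdir -p pics; python3 - <<'E'
from rig import ctrl
import cv2,numpy as np
o=ctrl.get_obs();print({k:np.round(v,4).tolist() for k,v in o.items()},ctrl.tips_ahead)
for n in("scene","top"):
    d=ctrl.get_image(n);cv2.imwrite(f"pics/{n}0.png",d["pixels"][:,:,::-1])
    print(n,d["fx"],d["fy"],d["cx"],d["cy"],np.round(d["xyz"],4),np.round(d["rotation"],4).tolist())
E
```

```text
pics
{'clock': 0.0, 'q': [-1.3305, 0.4942, 1.3461, 0.0, 1.3025, -0.0955], 'qd': [0.0007, -0.0006, 0.0021, 0.0015, -0.0008, 0.0002], 'tau': [0.004, -87.8822, -38.1848, 0.071, 0.0537, -0.0001], 'eef_pos': [0.2059, -0.5897, 0.2214], 'tcp_rot': [-0.0006, 0.9859, 0.1671, -0.0], 'wrist_force': [0.5175, -0.3135, 0.0888], 'ft_torque': [-0.0132, -0.0409, 0.0055], 'width': 0.0911} 0.008
scene 619.3778166804883 619.3778166804883 305.40102300561443 238.74346050176806 [ 1.2504 -0.2584  1.4759] [-0.2203, 0.7991, 0.5381, -0.1529]
top 570.8965322346363 570.8965322346363 322.12063339720174 246.26526775785635 [0.3612 0.0277 1.5322] [-0.0431, 0.7127, -0.6989, 0.043]
```

View pics/scene0.png

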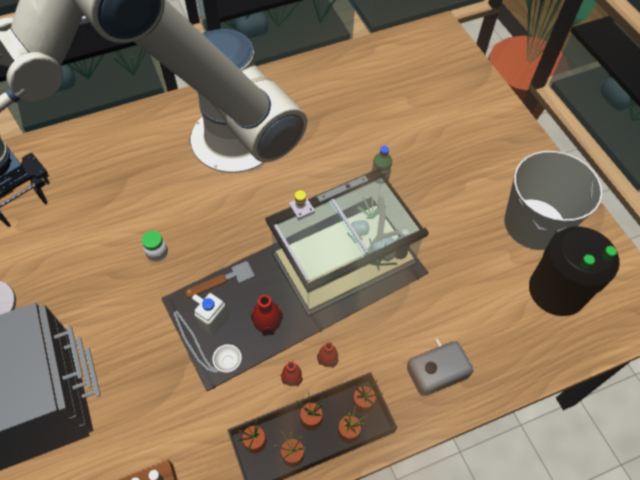

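View pics/top0.png

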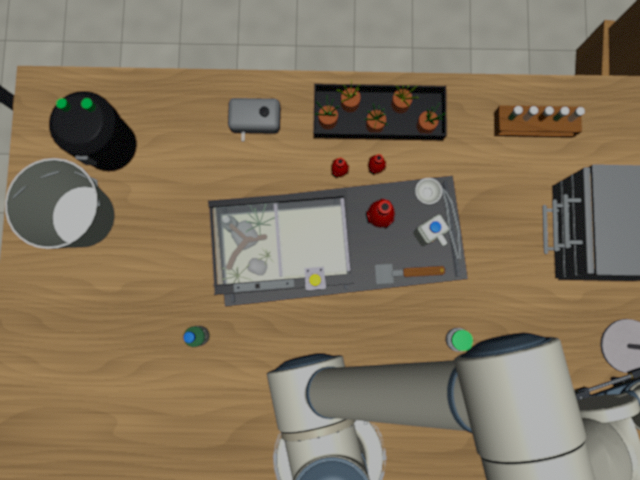

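```bash
cat > h.py <<'E'
import cv2,numpy as np
from scipy.spatial.transform import Rotation as R
from rig import ctrl
def cam(n):
    d=ctrl.get_image(n);w,x,y,z=d["rotation"];d["R"]=R.from_quat([x,y,z,w]).as_matrix();d["hsv"]=cv2.cvtColor(d["pixels"],cv2.COLOR_RGB2HSV);d["xyz"]=np.array(d["xyz"]);return d
def ray(d,uv):
    v=d["R"]@np.array([(uv[0]-d["cx"])/d["fx"],(uv[1]-d["cy"])/d["fy"],1]);return v/np.linalg.norm(v)
def plane(d,uv,z):
    r=ray(d,uv);return d["xyz"]+r*(z-d["xyz"][2])/r[2]
def tri(a,ua,b,ub):
    A=[];y=[]
    for d,u in((a,ua),(b,ub)):
        r=ray(d,u);P=np.eye(3)-np.outer(r,r);A.append(P);y.append(P@d["xyz"])
    p=np.linalg.lstsq(np.vstack(A),np.hstack(y),rcond=None)[0]
    return p
def proj(d,p):
    c=d["R"].T@(np.asarray(p)-d["xyz"]);return np.array([d["fx"]*c[0]/c[2]+d["cx"],d["fy"]*c[1]/c[2]+d["cy"]])
def blobs(d,lo,hi,mn=15):
    n,l,s,c=cv2.connectedComponentsWithStats(cv2.inRange(d["hsv"],np.array(lo),np.array(hi)))
    return [(s[i,4],s[i,:4].tolist(),c[i]) for i in range(1,n) if s[i,4]>=mn]
def crop(d,x,y,w,h,k,f):
    cv2.imwrite(f,cv2.resize(d["pixels"][y:y+h,x:x+w,::-1],None,fx=k,fy=k,interpolation=cv2.INTER_CUBIC))
E
python3 - <<'E'
from h import *
s,t=cam("scene"),cam("top")
for d in(s,t):
    print("Y",[(a,b,c.round(1)) for a,b,c in blobs(d,(24,150,120),(34,255,255))])
    print("R",[(a,b,c.round(1)) for a,b,c in blobs(d,(0,200,40),(4,255,255),60)+blobs(d,(174,180,40),(180,255,255),60)])
ys=[max(blobs(d,(24,150,120),(34,255,255)),key=lambda b:b[0])[2] for d in(s,t)]
p=tri(s,ys[0],t,ys[1]);print("knob",p.round(4),proj(s,p)-ys[0],proj(t,p)-ys[1])
crop(t,205,170,260,140,3,"pics/t1.png");crop(s,155,170,280,220,2.8,"pics/s1.png")
E
```

```text
Y [(np.int32(91), [295, 190, 11, 11], array([299.9, 194.9]))]
R []
Y [(np.int32(88), [310, 275, 10, 11], array([314.6, 279.5]))]
R [(np.int32(176), [369, 156, 16, 17], array([376.2, 164.5])), (np.int32(179), [332, 159, 16, 18], array([339.1, 168. ])), (np.int32(423), [367, 200, 27, 27], array([380. , 214.3]))]
knob [0.4423 0.0443 0.2513] [ 0.18794307 -0.01527324] [0.19151565 0.06637854]
```

View pics/t1.png

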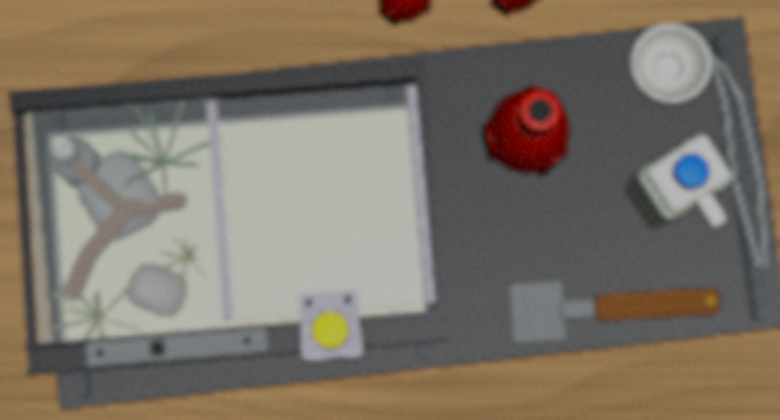

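View pics/s1.png

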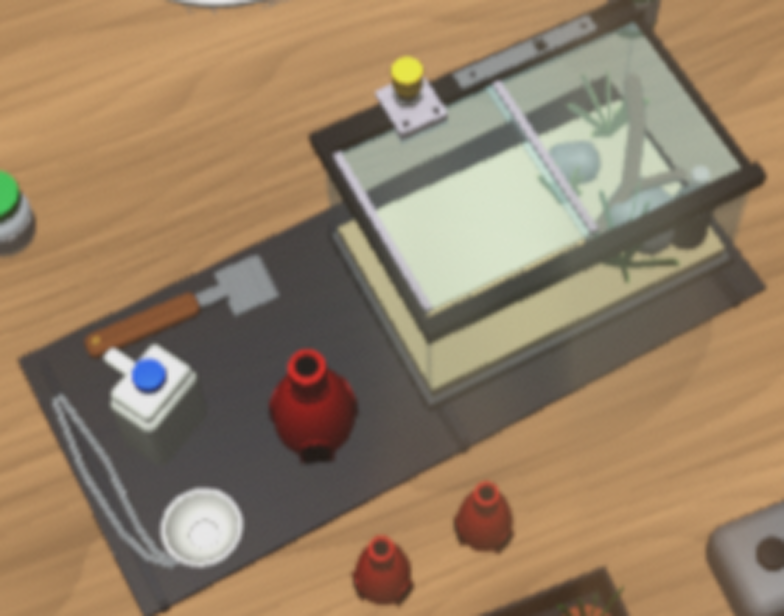

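```bash
python3 - <<'E'
from h import *
s,t=cam("scene"),cam("top")
T=lambda u,v:(205+u/3-.33,170+v/3-.33); S=lambda u,v:(155+u/2.8-.3,170+v/2.8-.3)
k=plane(t,(314.6,279.5),.252);print("knob top",k.round(4), plane(s,(299.9,194.9),.25).round(4))
h=tri(t,T(540,110),s,S(307,366));print("chimney tri",h.round(4),plane(t,T(540,110),.16).round(4),plane(s,S(307,366),.16).round(4))
o=tri(t,T(157,348),s,S(540,45));print("hole tri",o.round(4),plane(t,T(157,348),.203).round(4),plane(s,S(540,45),.203).round(4))
a=plane(t,T(86,352),.203);b=plane(t,T(268,340),.203);print("strip yaw",np.degrees(np.arctan2(-(a-b)[0],(a-b)[1])),np.linalg.norm(a-b))
a=plane(t,T(410,88),.201);b=plane(t,T(432,303),.201);print("edge yaw",np.degrees(np.arctan2((a-b)[1],(a-b)[0])),a.round(4),b.round(4))
a=plane(t,T(12,93),.204);b=plane(t,T(418,80),.204);print("rear rail yaw",np.degrees(np.arctan2(-(a-b)[0],(a-b)[1])),np.linalg.norm(a-b),a,b)
a=plane(t,T(63,407),.04);b=plane(t,T(775,328),.04);print("stand front yaw",np.degrees(np.arctan2(-(a-b)[0],(a-b)[1])),np.linalg.norm(a-b))
print("disp top",plane(t,T(692,170),.156).round(3),"dish",plane(t,T(668,62),.06).round(3),"scraper",plane(t,T(655,310),.05).round(3))
for nm,c in(("cond",(195,337)),):print(nm,plane(t,c,.13).round(3))
o=ctrl.get_obs();print(o["clock"])
E
```

```text
knob top [0.4425 0.0446 0.252 ] [0.4412 0.0441 0.25  ]
chimney tri [ 0.6304 -0.1219  0.1597] [ 0.6304 -0.1215  0.16  ] [ 0.6304 -0.1223  0.16  ]
hole tri [0.4286 0.1787 0.2011] [0.4286 0.1789 0.203 ] [0.4297 0.1777 0.203 ]
strip yaw 4.891211028455738 0.14129057538295547
edge yaw 6.62429649492916 [ 0.638  -0.0141  0.201 ] [ 0.4679 -0.0339  0.201 ]
rear rail yaw 2.9963574826209554 0.32050451453413104 [0.627213   0.29981628 0.204     ] [ 0.64396656 -0.02025006  0.204     ]
stand front yaw 7.430687601165035 0.6230549560741937
disp top [ 0.584 -0.246  0.156] dish [ 0.695 -0.244  0.06 ] scraper [ 0.478 -0.234  0.05 ]
cond [0.305 0.333 0.13 ]
0.3
```

Big house is the one on the stand (top px 385,207; scene 265,301). The look-alikes are the two small red ones off the stand (top px 340,167 and 377,163) and the terracotta pots. Yellow knob is at top px 315,280, and the open hole in the bright strip is visible at top px 257,286, about 135 mm of travel. Chimney top triangulates to z 0.160 and knob top to 0.251, both as expected.

```bash
cat > d.py <<'E'
import sys
from h import *
o=ctrl.get_obs()
def delta(x,y,z,head):
    w,a,b,c=o["tcp_rot"];M=R.from_quat([a,b,c,w]).as_matrix()
    h=np.radians(head);G=np.array([[np.cos(h),np.sin(h),0],[np.sin(h),-np.cos(h),0],[0,0,-1]])
    print("t%.2f"%o["clock"],"tcp",np.round(o["eef_pos"],4),"shift mm",(M.T@(np.array([x,y,z])-o["eef_pos"])*1000).round(1),"turn",np.degrees(R.from_matrix(M.T@G).as_rotvec()).round(1),"F",np.round(o["wrist_force"],1),"w%.4f"%o["width"],"q",np.round(o["q"],2))
if len(sys.argv)>4: delta(*map(float,sys.argv[1:5]))
E
python3 -m inch '[[[0,0,-0.05],[0,0,0],100],[[0,0,-0.05],[0,0,0],100],[[0.039,-0.047,0],[0,0,0],100],[[0.039,-0.047,0],[0,0,0],100],[[0.039,-0.047,0],[0,0,0],100]]'
python3 -m inch '[[[0.039,-0.047,0],[0,0,0],100],[[0.039,-0.047,0],[0,0,0],100],[[0.039,-0.047,0],[0,0,0],100],[[0.039,-0.047,0],[0,0,0],100],[[0.039,-0.047,0],[0,0,0],100]]'
python3 d.py .4424 .0445 .30 6
```

```text
clock: 0.92
eef_pos: [0.2704, -0.4176, 0.3243]
tcp_rot: [0.0, 0.986, 0.165, 0.0]
wrist_force: [1.3, 1.4, -0.7]
width: 0.0911
clock: 1.55
eef_pos: [0.3794, -0.1244, 0.325]
tcp_rot: [0.001, 0.987, 0.164, 0.002]
wrist_force: [0.7, -0.1, -0.4]
width: 0.0912
t1.55 tcp [ 0.3794 -0.1244  0.325 ] shift mm [ 114.1 -139.6   24.9] turn [ 0.2 -0.2 12.8] F [ 0.7 -0.1 -0.4] w0.0912 q [-0.47  0.06  1.69 -0.    1.39  0.78]
```

```bash

python3 -m inch '[[[0.038,-0.046,0],[0,0,0],80],[[0.038,-0.046,0],[0,0,0],80],[[0.038,-0.046,0.01],[0,0,0],80],[[0,0,0.01],[0,0,10],80],[[0,0,0],[0,0,2.8],80]]'
python3 d.py .4424 .0445 .27 6
python3 - <<'E'
from h import *
t=cam("top");crop(t,240,225,150,100,5,"pics/t2.png")
s=cam("scene");crop(s,220,130,200,120,4,"pics/s2.png")
E
```

```text
clock: 2.17
eef_pos: [0.4447, 0.0538, 0.3051]
tcp_rot: [0.001, 0.999, 0.053, 0.003]
wrist_force: [0.1, 0.5, -0.0]
width: 0.0729
t2.17 tcp [0.4447 0.0538 0.3051] shift mm [-3.5  8.9 35.1] turn [ 0.1 -0.4  0.1] F [ 0.1  0.5 -0. ] w0.0729 q [-0.01  0.15  1.63 -0.    1.35  1.45]
```

View pics/s2.png

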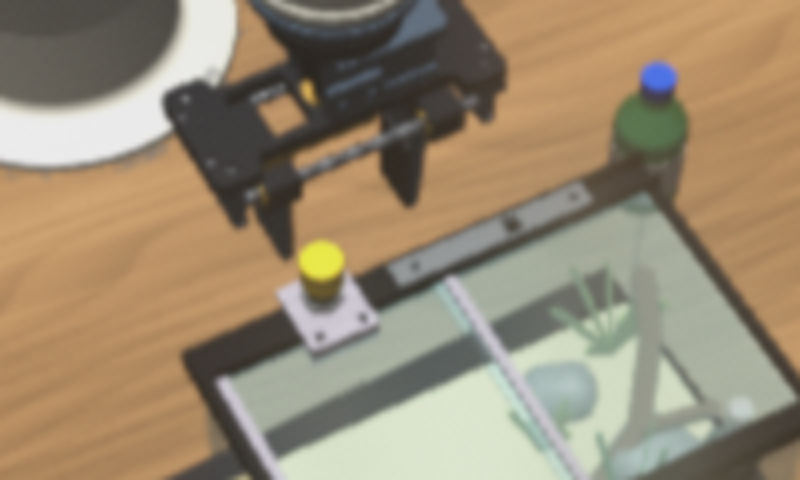

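The picture shows the gripper above and behind the knob in perspective (knob px 322,260, fingertips px 287,250 and 410,200). That fits a 9 mm correction, so I align, descend and close.

```bash

python3 -m inch '[[[-0.0035,0.009,0.03],[0,0,0],75],[[0,0,0],[0,0,0],75],[[0,0,0.025],[0,0,0],75],[[0,0,0.02],[0,0,0],75]]'
python3 d.py .4424 .0445 .23 6
```

```text
clock: 2.78
eef_pos: [0.4455, 0.0431, 0.2331]
tcp_rot: [0.001, 0.998, 0.056, 0.007]
wrist_force: [-0.3, 0.1, 0.9]
width: 0.0685
t2.77 tcp [0.4455 0.0431 0.2331] shift mm [-3.  -1.7  3. ] turn [ 0.2 -0.8  0.4] F [-0.3  0.1  0.9] w0.0685 q [-0.04  0.22  1.75 -0.    1.15  1.42]
```

```bash

python3 -m inch '[[[-0.003,-0.0015,0.003],[0,-0.8,0],40],[[0,0,0],[0,0,0],25],[[0,0,0],[0,0,0],0],[[0,0,0],[0,0,0],0],[[0,0,0],[0,0,0],0]]'
python3 d.py .4424 .0445 .23 6
```

```text
clock: 3.4
eef_pos: [0.4437, 0.0443, 0.2331]
tcp_rot: [0.002, 0.998, 0.056, 0.001]
wrist_force: [1.9, 0.0, -6.0]
width: 0.0274
t3.40 tcp [0.4437 0.0443 0.2331] shift mm [-1.3 -0.3  3.1] turn [ 0.2 -0.1  0.4] F [ 1.9  0.  -6. ] w0.0274 q [-0.03  0.23  1.75 -0.    1.16  1.43]
```

```bash

python3 -m inch '[[[0,0,-0.005],[0,0,0],0],[[0,0,-0.004],[0,0,0],0],[[0,0,0],[0,0,0],0]]'
python3 d.py .4424 .0445 .242 6
```

```text
clock: 3.78
eef_pos: [0.4437, 0.0443, 0.2424]
tcp_rot: [0.002, 0.998, 0.056, 0.001]
wrist_force: [1.9, 0.0, -9.1]
width: 0.0277
t3.77 tcp [0.4437 0.0443 0.2424] shift mm [-1.3 -0.3  0.4] turn [ 0.2 -0.1  0.4] F [ 1.9  0.  -9.1] w0.0277 q [-0.03  0.22  1.74 -0.    1.19  1.43]
```

```bash

python3 -m inch '[[[0,-0.006,0],[0,0,0],0],[[0,-0.012,0],[0,0,0],0],[[0,-0.015,0],[0,0,0],0]]'
python3 d.py .4424 .0445 .242 6
```

```text
clock: 4.15
eef_pos: [0.4402, 0.0784, 0.2421]
tcp_rot: [0.002, 0.998, 0.055, 0.001]
wrist_force: [5.2, -0.7, -9.5]
width: 0.0272
t4.15 tcp [0.4402 0.0784 0.2421] shift mm [-1.5 33.9  0.2] turn [ 0.2 -0.1  0.3] F [ 5.2 -0.7 -9.5] w0.0272 q [ 0.05  0.22  1.73 -0.    1.19  1.51]
```

```bash

python3 -m inch '[[[0.001,-0.02,0],[0,0,0],0],[[0.0004,-0.02,0],[0,0,0],0],[[0.0004,-0.02,0],[0,0,0],0],[[0,-0.003,0],[0,0,0],0]]'
python3 d.py .4424 .0445 .242 6
```

```text
clock: 4.65
eef_pos: [0.4332, 0.147, 0.2414]
tcp_rot: [0.002, 0.998, 0.056, 0.001]
wrist_force: [5.9, -0.5, -8.5]
width: 0.0275
t4.65 tcp [0.4332 0.147  0.2414] shift mm [ -2.4 102.9  -0.2] turn [ 0.2 -0.   0.5] F [ 5.9 -0.5 -8.5] w0.0275 q [ 0.2   0.24  1.71 -0.    1.19  1.66]
```

```bash

python3 -m inch '[[[0.001,0,0],[0,0,0],36],[[0,0,0],[0,0,0],36],[[0,-0.005,0],[0,0,0],36],[[0,-0.005,0],[0,0,0],36],[[0,-0.005,0],[0,0,0],36]]'
python3 d.py .4424 .0445 .242 6
```

```text
clock: 5.28
eef_pos: [0.4322, 0.1618, 0.242]
tcp_rot: [0.003, 0.998, 0.056, 0.001]
wrist_force: [3.1, -4.7, -3.8]
width: 0.033
t5.28 tcp [0.4322 0.1618 0.242 ] shift mm [ -3.  117.7   0.7] turn [ 0.4 -0.1  0.4] F [ 3.1 -4.7 -3.8] w0.0330 q [ 0.23  0.24  1.7  -0.01  1.2   1.69]
```

```bash

python3 -m inch '[[[0.0005,-0.0025,0],[0,0,0],36],[[0,-0.0025,0],[0,0,0],36],[[0,-0.0025,0],[0,0,0],36],[[0,-0.0025,0],[0,0,0],36]]'
python3 d.py .4424 .0445 .242 6
python3 -m inch '[[[0,-0.002,0],[0,0,0],36],[[0,-0.002,0],[0,0,0],36]]'
python3 d.py .4424 .0445 .242 6
```

```text
clock: 5.78
eef_pos: [0.4314, 0.1701, 0.2419]
tcp_rot: [0.005, 0.998, 0.055, 0.0]
wrist_force: [2.4, -5.4, -1.5]
width: 0.0327
t5.78 tcp [0.4314 0.1701 0.2419] shift mm [ -3.  126.    1.2] turn [ 0.6 -0.   0.4] F [ 2.4 -5.4 -1.5] w0.0327 q [ 0.25  0.25  1.7  -0.01  1.2   1.72]
clock: 6.02
eef_pos: [0.4311, 0.1733, 0.2419]
tcp_rot: [0.006, 0.998, 0.055, 0.0]
wrist_force: [1.7, -4.3, -2.1]
width: 0.0326
t6.03 tcp [0.4311 0.1733 0.2419] shift mm [ -2.9 129.3   1.4] turn [ 0.6 -0.   0.3] F [ 1.7 -4.3 -2.1] w0.0326 q [ 0.26  0.25  1.69 -0.01  1.2   1.73]
```

```bash

for i in 1; do python3 -m inch '[[[0,-0.0025,0],[-0.3,0,0],36],[[0,-0.0025,0],[0,0,0],36]]' >/dev/null; python3 d.py .4424 .0445 .242 6
python3 -m inch '[[[0,-0.0025,0],[0,0,0],36],[[0,-0.0025,0],[0,0,0],36]]'>/dev/null; python3 d.py .4424 .0445 .242 6
python3 -m inch '[[[0,-0.0025,0],[0,0,0],36]]'>/dev/null; python3 d.py .4424 .0445 .242 6;done
```

```text
t6.28 tcp [0.4306 0.1777 0.2418] shift mm [ -2.8 133.7   2.1] turn [1.  0.  0.3] F [ 0.6 -4.7 -2.7] w0.0325 q [ 0.28  0.25  1.69 -0.02  1.21  1.74]
t6.53 tcp [0.4299 0.1832 0.2418] shift mm [ -2.6 139.2   2.1] turn [1.  0.  0.2] F [ 1.7 -7.2  2.2] w0.0328 q [ 0.29  0.25  1.69 -0.02  1.21  1.76]
t6.65 tcp [0.4298 0.1844 0.2419] shift mm [ -2.7 140.4   2.7] turn [1.2 0.  0.3] F [  3.2 -26.    6.1] w0.0329 q [ 0.29  0.25  1.68 -0.02  1.21  1.76]
```

```bash

python3 -m inch '[[[0,0.003,0],[1.2,0,0],75],[[0,0,0],[0,0,0],75],[[0,0,-0.03],[0,0,0],75],[[0,0,-0.04],[0,0,0],75],[[-0.03,0.04,-0.02],[0,0,0],75]]'
cat > k.py <<'E'
from h import *
s,t=cam("scene"),cam("top")
ys=[max(blobs(d,(24,150,120),(34,255,255)),key=lambda b:b[0]) for d in(s,t)]
p=tri(s,ys[0][2],t,ys[1][2]);print("knob",p.round(4),[ (y[0],y[1]) for y in ys],proj(s,p)-ys[0][2],proj(t,p)-ys[1][2])
E
python3 k.py; python3 d.py .6304 -.1219 .30 96
python3 -c "
from h import *
t=cam('scene');crop(t,220,130,220,150,3.6,'pics/t3.png')"
```

```text
clock: 7.28
eef_pos: [0.4046, 0.1397, 0.3334]
tcp_rot: [-0.001, 0.998, 0.055, -0.001]
wrist_force: [0.5, -1.6, 0.1]
width: 0.0686
t7.38 tcp [0.4023 0.1369 0.3337] shift mm [199.1 281.9  32.8] turn [ -0.2   0.1 -89.8] F [-0.1  0.8  0.1] w0.0687 q [0.19 0.1  1.62 0.   1.43 1.65]Traceback (most recent call last):
  File "k.py", line 3, in <module>
    ys=[max(blobs(d,(24,150,120),(34,255,255)),key=lambda b:b[0]) for d in(s,t)]
        ~~~^^^^^^^^^^^^^^^^^^^^^^^^^^^^^^^^^^^^^^^^^^^^^^^^^^^^^^
ValueError: max() iterable argument is empty
```

View pics/t3.png

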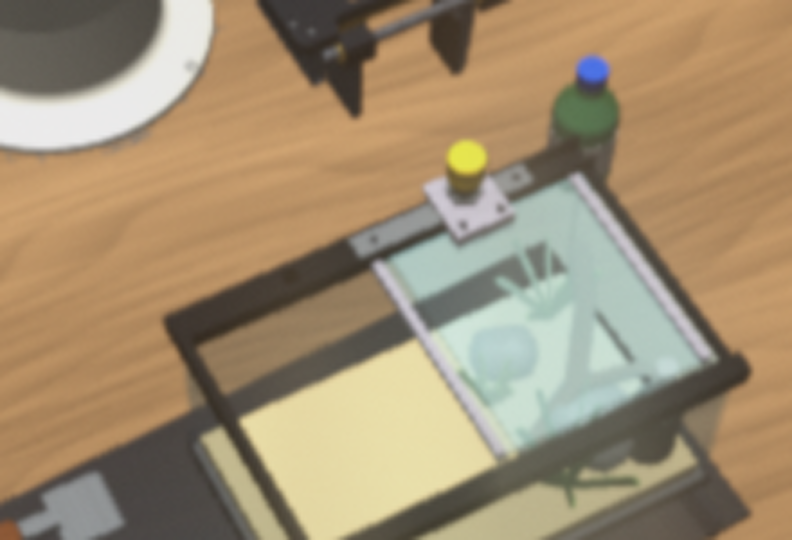

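Picture: cover open with clear gap over bare sand, knob (px 467,157) sitting over the strip where the hole was. Moving to the house, then re-checking knob height.

```bash

python3 -m inch '[[[0.033,0.047,0],[0,0,0],100],[[0.033,0.047,0],[0,0,0],100],[[0.033,0.047,0],[0,0,0],100],[[0.033,0.047,0],[0,0,0],100],[[0.033,0.047,0],[0,0,0],100]]'
python3 -m inch '[[[0,0,0],[0,0,-10.5],100],[[0,0,0],[0,0,-10.5],100],[[0,0,0],[0,0,-10.5],100],[[0,0,0],[0,0,-10.5],100],[[0,0,0],[0,0,-10.5],100]]'
python3 -m inch '[[[0,0,0],[0,0,-10.5],100],[[0,0,0],[0,0,-10.5],100],[[0,0,0],[0,0,-10.5],100],[[0,0,0],[0,0,-5],100]]'
python3 k.py; python3 d.py .6304 -.1219 .20 96
```

```text
clock: 8.05
eef_pos: [0.5982, -0.0783, 0.3294]
tcp_rot: [-0.003, 0.998, 0.056, -0.002]
wrist_force: [0.3, 0.6, 0.4]
width: 0.0913
clock: 8.68
eef_pos: [0.6032, -0.0785, 0.3226]
tcp_rot: [-0.006, 0.866, 0.5, -0.002]
wrist_force: [0.7, 1.1, -0.4]
width: 0.091
clock: 9.18
eef_pos: [0.6052, -0.0752, 0.3186]
tcp_rot: [-0.008, 0.659, 0.752, -0.0]
wrist_force: [-0.4, 0.1, 0.5]
width: 0.0914
knob [0.4284 0.1801 0.2509] [(np.int32(76), [344, 170, 11, 9]), (np.int32(93), [249, 280, 11, 10])] [ 0.08163835 -0.01098214] [0.08536385 0.03034794]
t9.28 tcp [ 0.6051 -0.0753  0.3186] shift mm [-50.9  20.4 117.8] turn [-0.6 -0.7  1.4] F [-0.4  0.2 -0.3] w0.0910 q [-0.23  0.41  1.23  0.01  1.52 -0.36]
```

```bash

python3 -m inch '[[[-0.051,0.02,0.03],[-0.6,-0.7,1.4],100],[[0,0,0.04],[0,0,0],100],[[0,0,0.03],[0,0,0],100],[[0,0,0],[0,0,0],100]]'
python3 d.py .6304 -.1219 .132 96
python3 -c "
from h import *
t=cam('scene');crop(t,190,240,160,120,5,'pics/s4.png')"
```

```text
clock: 9.78
eef_pos: [0.6337, -0.1225, 0.2137]
tcp_rot: [0.0, 0.673, 0.739, 0.0]
wrist_force: [0.2, -0.3, 0.7]
width: 0.0912
t9.78 tcp [ 0.6337 -0.1225  0.2137] shift mm [ 0.9 -3.3 81.7] turn [ 0.   0.  -0.6] F [ 0.2 -0.3  0.7] w0.0912 q [-0.28  0.53  1.3  -0.    1.31 -0.38]
```

View pics/s4.png

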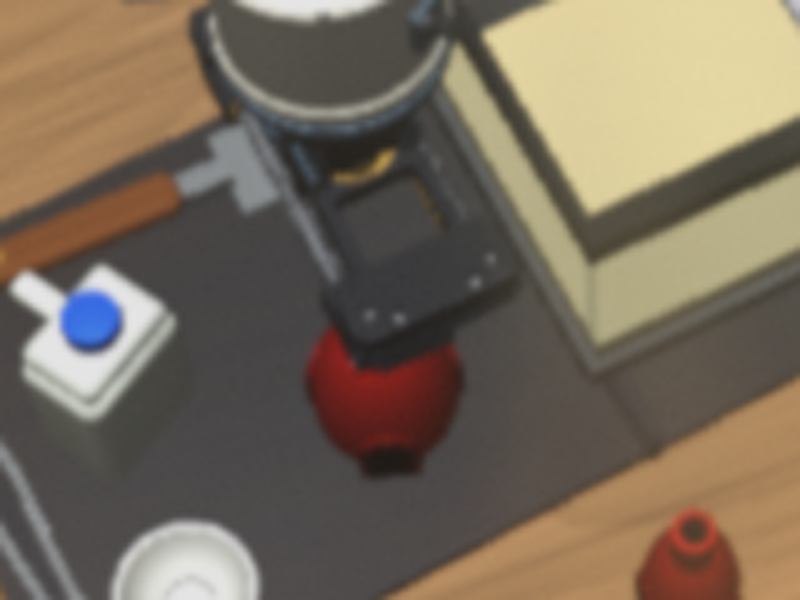

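The crop shows the large house under the gripper (body px 385,385), clear of dispenser and tank wall. Descending and gripping.

```bash

python3 -m inch '[[[0.001,-0.003,0.03],[0,0,-0.6],100],[[0,0,0.03],[0,0,0],100],[[0,0,0.02],[0,0,0],100],[[0,0,0],[0,0,0],100]]'
python3 d.py .6304 -.1219 .132 96
python3 -m inch '[[[0,0,0],[0,0,0],50],[[0,0,0],[0,0,0],30],[[0,0,0],[0,0,0],0],[[0,0,0],[0,0,0],0],[[0,0,0],[0,0,0],0]]'
python3 d.py .6304 -.1219 .132 96
```

```text
clock: 10.32
eef_pos: [0.6364, -0.1218, 0.1405]
tcp_rot: [0.006, 0.67, 0.742, 0.003]
wrist_force: [-0.3, 1.0, 0.7]
width: 0.0909
t10.32 tcp [ 0.6364 -0.1218  0.1405] shift mm [ 0.5 -6.1  8.4] turn [ 0.7  0.3 -0.2] F [-0.3  1.   0.7] w0.0909 q [-0.28  0.6   1.39  0.    1.14 -0.38]
clock: 10.95
eef_pos: [0.6387, -0.1221, 0.1453]
tcp_rot: [0.009, 0.671, 0.742, 0.004]
wrist_force: [-0.9, -0.1, 0.8]
width: 0.0443
t10.95 tcp [ 0.6387 -0.1221  0.1453] shift mm [ 1.2 -8.5 13.1] turn [ 1.   0.4 -0.2] F [-0.9 -0.1  0.8] w0.0443 q [-0.28  0.6   1.38  0.    1.14 -0.38]
```

```bash

python3 -m inch '[[[0.001,-0.0085,0],[1,0.4,0],75],[[0,0,0.006],[0,0,0],75],[[0,0,0.006],[0,0,0],75]]'
python3 d.py .6304 -.1219 .132 96
```

```text
clock: 11.32
eef_pos: [0.6295, -0.1221, 0.1326]
tcp_rot: [-0.0, 0.671, 0.742, 0.0]
wrist_force: [0.2, 0.1, -0.1]
width: 0.0682
t11.32 tcp [ 0.6295 -0.1221  0.1326] shift mm [0.1 0.9 0.6] turn [-0.  -0.  -0.2] F [ 0.2  0.1 -0.1] w0.0682 q [-0.28  0.61  1.4   0.    1.13 -0.39]
```

```bash

python3 -m inch '[[[0,0.001,0],[0,0,0],40],[[0,0,0],[0,0,0],30],[[0,0,0],[0,0,0],0],[[0,0,0],[0,0,0],0],[[0,0,0],[0,0,0],0]]'
python3 d.py .6304 -.1219 .132 96
```

```text
clock: 11.95
eef_pos: [0.6304, -0.1218, 0.1318]
tcp_rot: [-0.001, 0.671, 0.742, -0.0]
wrist_force: [0.7, -0.2, -3.1]
width: 0.0317
t11.95 tcp [ 0.6304 -0.1218  0.1318] shift mm [-0.1  0.  -0.2] turn [-0.1 -0.1 -0.2] F [ 0.7 -0.2 -3.1] w0.0317 q [-0.28  0.61  1.4   0.    1.14 -0.38]
```

```bash

python3 -m inch '[[[0,0,-0.02],[0,0,0],0],[[0,0,-0.045],[0,0,0],0],[[0,0,-0.05],[0,0,0],0],[[0,0,-0.05],[0,0,0],0],[[0,0,-0.045],[0,0,0],0]]'
python3 d.py .5477 .0361 .345 96
```

```text
clock: 12.58
eef_pos: [0.6283, -0.1214, 0.3431]
tcp_rot: [-0.005, 0.671, 0.742, -0.002]
wrist_force: [1.1, -0.1, -3.4]
width: 0.0314
t12.57 tcp [ 0.6283 -0.1214  0.3431] shift mm [164.8 -64.5  -0.3] turn [-0.6 -0.3 -0.2] F [ 1.1 -0.1 -3.4] w0.0314 q [-0.28  0.44  1.11  0.    1.61 -0.38]
```

```bash

python3 -m inch '[[[0.04,-0.016,0],[0,0,0],0],[[0.045,-0.018,0],[0,0,0],0],[[0.04,-0.016,0],[0,0,0],0],[[0.025,-0.01,0],[-0.5,-0.3,0],0],[[0,0,0],[0,0,0],0]]'
python3 d.py .5477 .0361 .345 96
```

```text
clock: 13.2
eef_pos: [0.552, 0.0252, 0.3477]
tcp_rot: [0.002, 0.671, 0.741, 0.001]
wrist_force: [0.2, -0.6, -2.7]
width: 0.0315
t13.20 tcp [0.552  0.0252 0.3477] shift mm [11.3 -3.2  2.7] turn [ 0.2  0.1 -0.3] F [ 0.2 -0.6 -2.7] w0.0315 q [-0.06  0.29  1.33 -0.    1.52 -0.16]
```

```bash

python3 -m inch '[[[0.0113,-0.003,0.01],[0.2,0.1,0],0],[[0,0,0.02],[0,0,0],0],[[0,0,0],[0,0,0],0]]'
python3 d.py .5477 .0361 .154 96
python3 -c "
from h import *
t=cam('scene');crop(t,240,140,200,160,4,'pics/s5.png')"
```

```text
clock: 13.58
eef_pos: [0.5478, 0.0361, 0.3154]
tcp_rot: [-0.0, 0.672, 0.741, -0.001]
wrist_force: [1.1, -1.2, -2.9]
width: 0.0316
t13.57 tcp [0.5478 0.0361 0.3154] shift mm [1.000e-01 1.000e-01 1.614e+02] turn [-0.1  0.  -0.4] F [ 1.1 -1.2 -2.9] w0.0316 q [-0.04  0.31  1.39 -0.    1.45 -0.14]
```

View pics/s5.png

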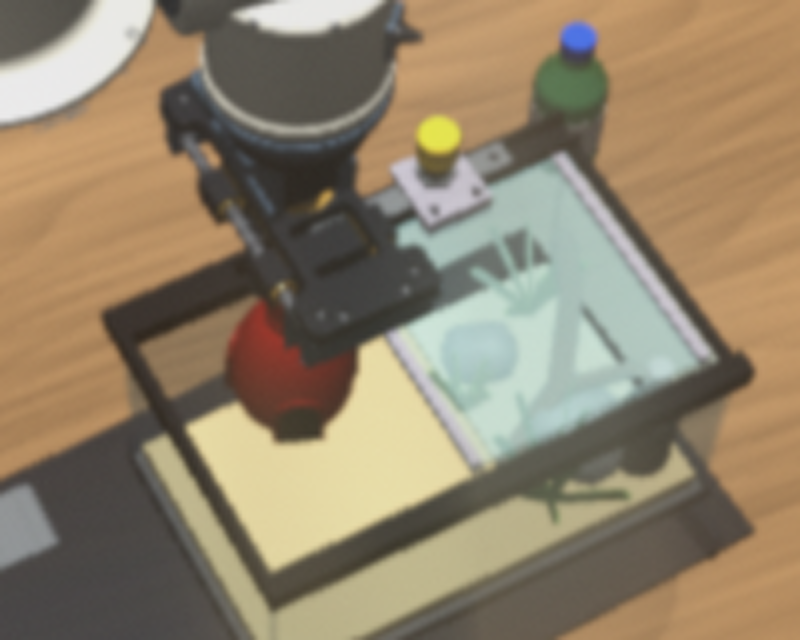

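House hangs upright over the gap (px 293,370), between end wall and cover edge. Lowering.

```bash

python3 -m inch '[[[0,0,0.025],[0,0,0],0],[[0,0,0.03],[0,0,0],0],[[0,0,0.03],[0,0,0],0],[[0,0,0],[0,0,0],0]]'
python3 d.py .5477 .0361 .154 96
```

```text
clock: 14.12
eef_pos: [0.551, 0.035, 0.2319]
tcp_rot: [0.002, 0.672, 0.74, 0.001]
wrist_force: [-1.1, -0.7, -2.3]
width: 0.0316
t14.12 tcp [0.551  0.035  0.2319] shift mm [ 1.4 -3.5 77.9] turn [ 0.2  0.  -0.5] F [-1.1 -0.7 -2.3] w0.0316 q [-0.04  0.38  1.52 -0.    1.24 -0.14]
```

```bash

python3 -m inch '[[[0.0015,-0.0035,0.02],[0.2,0,0],0],[[0,0,0.02],[0,0,0],0],[[0,0,0.015],[0,0,0],0],[[0,0,0.008],[0,0,0],0],[[0,0,0],[0,0,0],0]]'
python3 d.py .5477 .0361 .154 96
```

```text
clock: 14.75
eef_pos: [0.5523, 0.0355, 0.1736]
tcp_rot: [0.004, 0.673, 0.74, 0.003]
wrist_force: [-0.9, 0.5, -2.4]
width: 0.0318
t14.75 tcp [0.5523 0.0355 0.1736] shift mm [ 1.1 -4.7 19.5] turn [ 0.5  0.1 -0.6] F [-0.9  0.5 -2.4] w0.0318 q [-0.04  0.44  1.59 -0.    1.1  -0.14]
```

```bash

python3 -m inch '[[[0.001,-0.004,0.007],[0.4,0,0],0],[[0,0,0.006],[0,0,0],0],[[0,0,0],[0,0,0],0]]'
python3 d.py .5477 .0361 .154 96
python3 -m inch '[[[0,0,0.002],[0,0,0],0],[[0,0,0.002],[0,0,0],0]]'
python3 d.py .5477 .0361 .154 96
```

```text
clock: 15.12
eef_pos: [0.5486, 0.0362, 0.1608]
tcp_rot: [0.002, 0.673, 0.74, 0.001]
wrist_force: [0.1, -0.5, -2.6]
width: 0.0317
t15.12 tcp [0.5486 0.0362 0.1608] shift mm [ 0.  -0.9  6.8] turn [ 0.2  0.1 -0.6] F [ 0.1 -0.5 -2.6] w0.0317 q [-0.04  0.46  1.61 -0.    1.07 -0.14]
clock: 15.38
eef_pos: [0.5488, 0.0361, 0.1569]
tcp_rot: [0.002, 0.673, 0.74, 0.001]
wrist_force: [0.0, -0.2, -2.7]
width: 0.0315
t15.38 tcp [0.5488 0.0361 0.1569] shift mm [ 0.1 -1.1  2.9] turn [ 0.2  0.1 -0.6] F [ 0.  -0.2 -2.7] w0.0315 q [-0.04  0.46  1.61 -0.    1.06 -0.14]
```

```bash

python3 -m inch '[[[0,0,0.0015],[0,0,0],0],[[0,0,0.001],[0,0,0],0]]'
python3 d.py .5477 .0361 .154 96
python3 -m inch '[[[0,0,0.001],[0,0,0],0]]'
python3 d.py .5477 .0361 .154 96
```

```text
clock: 15.62
eef_pos: [0.5489, 0.0362, 0.1543]
tcp_rot: [0.002, 0.673, 0.74, 0.001]
wrist_force: [-0.3, -0.1, -2.7]
width: 0.0315
t15.62 tcp [0.5489 0.0362 0.1543] shift mm [ 0.1 -1.2  0.2] turn [ 0.2  0.1 -0.6] F [-0.3 -0.1 -2.7] w0.0315 q [-0.04  0.47  1.62 -0.    1.05 -0.14]
clock: 15.75
eef_pos: [0.5494, 0.0359, 0.1538]
tcp_rot: [0.003, 0.673, 0.74, 0.001]
wrist_force: [-3.0, -4.2, 16.9]
width: 0.0316
t15.75 tcp [0.5494 0.0359 0.1538] shift mm [ 0.4 -1.7 -0.2] turn [ 0.3  0.2 -0.6] F [-3.  -4.2 16.9] w0.0316 q [-0.04  0.47  1.62 -0.    1.05 -0.14]
```

```bash

python3 -m inch '[[[0,0,-0.0003],[0,0,0],0],[[0,0,0],[0,0,0],45],[[0,0,0],[0,0,0],60],[[0,0,0],[0,0,0],75],[[0,0,0],[0,0,0],75]]'
python3 d.py .5477 .0361 .154 96
```

```text
clock: 16.38
eef_pos: [0.5498, 0.0359, 0.1545]
tcp_rot: [0.003, 0.673, 0.74, 0.001]
wrist_force: [0.1, -0.4, 0.7]
width: 0.0672
t16.38 tcp [0.5498 0.0359 0.1545] shift mm [ 0.4 -2.1  0.5] turn [ 0.4  0.2 -0.6] F [ 0.1 -0.4  0.7] w0.0672 q [-0.04  0.47  1.62 -0.    1.05 -0.14]
```

```bash

python3 -m inch '[[[0,0,-0.03],[0,0,0],75],[[0,0,-0.05],[0,0,0],75],[[0,0,-0.05],[0,0,0],75],[[0,0,-0.05],[0,0,0],75]]'
python3 -m inch '[[[0,0,0],[0,0,10.5],75],[[0,0,0],[0,0,10.5],75],[[0,0,0],[0,0,10.5],75],[[0,0,0],[0,0,10.5],75],[[0,0,0],[0,0,10.5],75]]'
python3 -m inch '[[[0,0,0],[0,0,10.5],75],[[0,0,0],[0,0,10.5],75],[[0,0,0],[0,0,10.5],75],[[0,0,0],[0,0,7],75]]'
python3 d.py .4290 .1801 .32 5.8
python3 -c "
from h import *
t=cam('scene');crop(t,240,140,200,160,4,'pics/s6.png')"
```

```text
clock: 16.88
eef_pos: [0.5467, 0.0363, 0.336]
tcp_rot: [0.0, 0.673, 0.74, -0.001]
wrist_force: [1.0, -1.0, -0.2]
width: 0.0681
clock: 17.5
eef_pos: [0.5481, 0.0364, 0.3409]
tcp_rot: [0.002, 0.935, 0.356, 0.003]
wrist_force: [-0.1, 0.4, -0.6]
width: 0.0686
clock: 18.0
eef_pos: [0.5478, 0.0365, 0.3406]
tcp_rot: [0.001, 1.0, 0.019, 0.003]
wrist_force: [-0.1, 0.5, 0.2]
width: 0.0685
t18.00 tcp [0.5478 0.0365 0.3406] shift mm [-113.4 -148.1   19.6] turn [ 0.1 -0.3 -3.6] F [-0.1  0.5  0.2] w0.0685 q [-0.04  0.29  1.35 -0.    1.5   1.49]
```

View pics/s6.png

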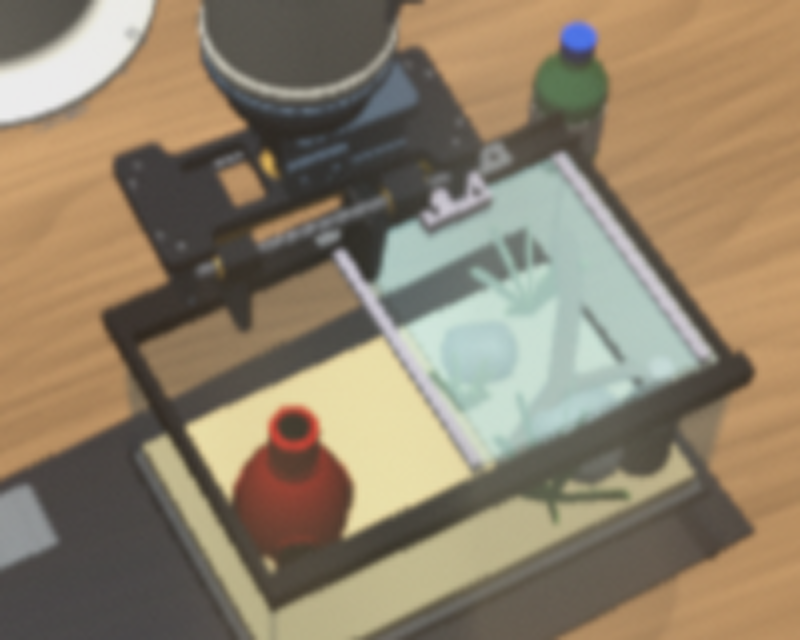

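House stands upright in the tank (chimney mouth px 293,428) and the cover is still open. Back to the knob.

```bash

python3 -m inch '[[[-0.038,-0.049,0],[0,0,0],75],[[-0.038,-0.049,0],[0,0,0],75],[[-0.03,-0.04,0],[0,0,-3.6],75],[[0,0,0],[0,0,0],75]]'
python3 d.py .4290 .1801 .28 5.8
```

```text
clock: 18.55
eef_pos: [0.4343, 0.1738, 0.3391]
tcp_rot: [0.001, 0.999, 0.052, 0.003]
wrist_force: [0.0, 0.2, -0.1]
width: 0.0685
t18.55 tcp [0.4343 0.1738 0.3391] shift mm [-4.9 -6.9 59.1] turn [ 0.1 -0.3  0.1] F [ 0.   0.2 -0.1] w0.0685 q [ 0.26  0.16  1.53 -0.    1.45  1.72]
```

```bash

python3 -m inch '[[[-0.005,-0.007,0.03],[0,0,0],75],[[0,0,0.03],[0,0,0],75],[[0,0,0],[0,0,0],75]]'
python3 d.py .4290 .1801 .230 5.8
```

```text
clock: 18.92
eef_pos: [0.4301, 0.1799, 0.2785]
tcp_rot: [0.001, 0.999, 0.054, 0.004]
wrist_force: [0.1, -0.2, 0.0]
width: 0.0682
t18.93 tcp [0.4301 0.1799 0.2785] shift mm [-1.5 -0.5 48.5] turn [ 0.1 -0.5  0.4] F [ 0.1 -0.2  0. ] w0.0682 q [ 0.27  0.21  1.64 -0.    1.29  1.73]
```

```bash

python3 -m inch '[[[-0.0015,0,0.025],[0,-0.5,0],75],[[0,0,0.022],[0,0,0],75],[[0,0,0],[0,0,0],75]]'
python3 d.py .4290 .1801 .230 5.8
python3 -m inch '[[[-0.0015,0,0.003],[0,-0.5,0],40],[[0,0,0],[0,0,0],25],[[0,0,0],[0,0,0],0],[[0,0,0],[0,0,0],0],[[0,0,0],[0,0,0],0]]'
python3 d.py .4290 .1801 .230 5.8
```

```text
clock: 19.3
eef_pos: [0.4319, 0.1789, 0.2339]
tcp_rot: [0.001, 0.999, 0.054, 0.002]
wrist_force: [-0.2, -0.3, 0.2]
width: 0.0686
t19.30 tcp [0.4319 0.1789 0.2339] shift mm [-2.8 -1.5  3.9] turn [ 0.1 -0.2  0.4] F [-0.2 -0.3  0.2] w0.0686 q [ 0.27  0.26  1.7  -0.    1.18  1.73]
clock: 19.92
eef_pos: [0.4324, 0.1789, 0.2342]
tcp_rot: [0.001, 0.999, 0.054, -0.0]
wrist_force: [1.0, 0.7, -3.2]
width: 0.0271
t19.93 tcp [0.4324 0.1789 0.2342] shift mm [-3.3 -1.6  4.2] turn [0.1 0.1 0.4] F [ 1.   0.7 -3.2] w0.0271 q [ 0.27  0.26  1.7  -0.    1.18  1.73]
```

```bash

python3 -m inch '[[[0,0,-0.005],[0,0,0],0],[[0,0,-0.005],[0,0,0],0],[[0,0,0],[0,0,0],0]]'
python3 d.py .4290 .1801 .242 5.8
```

```text
clock: 20.3
eef_pos: [0.4324, 0.1789, 0.2444]
tcp_rot: [0.001, 0.999, 0.055, -0.001]
wrist_force: [3.0, 1.0, -10.3]
width: 0.027
t20.30 tcp [0.4324 0.1789 0.2444] shift mm [-3.2 -1.6  2.4] turn [0.1 0.1 0.5] F [  3.    1.  -10.3] w0.0270 q [ 0.27  0.25  1.68 -0.    1.21  1.73]
```

```bash

python3 -m inch '[[[0,0.006,0],[0,0,0],0],[[0,0.015,0],[0,0,0],0],[[0,0.02,0],[0,0,0],0],[[0,0.02,0],[0,0,0],0],[[0,0.01,0],[0,0,0],0]]'
python3 d.py .4437 .0443 .242 5.8
```

```text
clock: 20.92
eef_pos: [0.44, 0.1045, 0.2438]
tcp_rot: [0.001, 0.998, 0.055, -0.001]
wrist_force: [2.9, 2.6, -8.9]
width: 0.0274
t20.93 tcp [0.44   0.1045 0.2438] shift mm [-2.9 60.2  1.9] turn [0.1 0.1 0.5] F [ 2.9  2.6 -8.9] w0.0274 q [ 0.1   0.23  1.72 -0.    1.2   1.56]
```

```bash

python3 -m inch '[[[0,0.015,0],[0,0,0],0],[[0,0.015,0],[0,0,0],0],[[0,0.012,0],[0,0,0],0],[[0,0,0],[0,0,0],0]]'
python3 d.py .4437 .0443 .242 5.8
```

```text
clock: 21.42
eef_pos: [0.4445, 0.0592, 0.2437]
tcp_rot: [0.001, 0.999, 0.054, -0.002]
wrist_force: [2.5, -1.2, -9.3]
width: 0.0273
t21.43 tcp [0.4445 0.0592 0.2437] shift mm [-2.4 14.7  1.7] turn [0.1 0.2 0.4] F [ 2.5 -1.2 -9.3] w0.0273 q [ 0.    0.22  1.72 -0.    1.2   1.46]
```

```bash

python3 -m inch '[[[0,0,0],[0,0,0],36],[[0,0,0],[0,0,0],36],[[0,0.004,0],[0,0,0],36],[[0,0.004,0],[0,0,0],36],[[0,0.003,0],[0,0,0],36]]'
python3 d.py .4437 .0443 .242 5.8
python3 -m inch '[[[0,0.0025,0],[0,0,0],36],[[0,0.0025,0],[0,0,0],36]]'
python3 d.py .4437 .0443 .242 5.8
```

```text
clock: 22.05
eef_pos: [0.4459, 0.0497, 0.2446]
tcp_rot: [-0.0, 0.998, 0.055, -0.001]
wrist_force: [0.6, 5.4, -3.5]
width: 0.0331
t22.05 tcp [0.4459 0.0497 0.2446] shift mm [-2.7  5.1  2.6] turn [-0.   0.1  0.5] F [ 0.6  5.4 -3.5] w0.0331 q [-0.02  0.22  1.72  0.    1.2   1.44]
clock: 22.3
eef_pos: [0.4463, 0.0449, 0.2445]
tcp_rot: [-0.001, 0.998, 0.055, -0.001]
wrist_force: [0.1, 4.5, -3.5]
width: 0.0328
t22.30 tcp [0.4463 0.0449 0.2445] shift mm [-2.6  0.3  2.5] turn [-0.1  0.1  0.5] F [ 0.1  4.5 -3.5] w0.0328 q [-0.03  0.22  1.72  0.    1.2   1.43]
```

```bash

python3 -m inch '[[[0,0.002,0],[0,0,0],36]]' >/dev/null
python3 d.py .4437 .0443 .242 5.8
python3 -m inch '[[[0,0.002,0],[0,0,0],36]]' >/dev/null
python3 d.py .4437 .0443 .242 5.8
python3 -m inch '[[[0,0.001,0],[0,0,0],36]]'>/dev/null
python3 d.py .4437 .0443 .242 5.8
```

```text
t22.43 tcp [0.4466 0.0426 0.2446] shift mm [-2.6 -2.   2.6] turn [-0.1  0.1  0.6] F [ 0.6  1.4 -0.1] w0.0330 q [-0.04  0.22  1.72  0.    1.2   1.42]
t22.55 tcp [0.4467 0.0404 0.2446] shift mm [-2.6 -4.2  2.6] turn [-0.1  0.1  0.6] F [-0.4  6.6 -0.5] w0.0328 q [-0.04  0.22  1.72  0.    1.2   1.42]
t22.68 tcp [0.4467 0.04   0.2446] shift mm [-2.5 -4.6  2.6] turn [-0.2  0.1  0.5] F [-1.7 15.1  0.1] w0.0330 q [-0.05  0.22  1.72  0.    1.2   1.41]
```

```bash

python3 -m inch '[[[0,-0.003,0],[0,0,0],75],[[0,0,0],[0,0,0],75],[[0,0,0],[0,0,0],75],[[0,0,-0.03],[0,0,0],75],[[0,0,-0.05],[0,0,0],75]]'
python3 -m inch '[[[0,0.05,-0.03],[0,0,0],75],[[0,0.06,0],[0,0,0],75],[[0,0.06,0],[0,0,0],75],[[0,0.06,0],[0,0,0],75],[[0,0,0],[0,0,0],75]]'
python3 k.py
python3 d.py .4437 .0443 .242 5.8
python3 -c "
from h import *
t=cam('scene');crop(t,150,140,280,220,2.8,'pics/s7.png')
t=cam('top');crop(t,205,140,260,180,3,'pics/t7.png')"
```

```text
clock: 23.3
eef_pos: [0.4452, 0.0421, 0.3239]
tcp_rot: [-0.001, 0.998, 0.055, -0.004]
wrist_force: [0.5, -0.2, 0.8]
width: 0.0682
clock: 23.92
eef_pos: [0.4732, -0.1943, 0.359]
tcp_rot: [0.001, 0.998, 0.057, -0.0]
wrist_force: [0.5, 0.5, 0.0]
width: 0.0683
knob [0.4423 0.043  0.2504] [(np.int32(92), [294, 191, 12, 10]), (np.int32(85), [310, 275, 11, 11])] [ 0.2157821  -0.01745662] [0.21982715 0.07612875]
t24.02 tcp [ 0.473  -0.191   0.3592] shift mm [  -1.8 -237.2  117. ] turn [0.1 0.  0.8] F [0.3 0.7 0.1] w0.0681 q [-0.5   0.22  1.4  -0.    1.52  0.95]
```

View pics/s7.png

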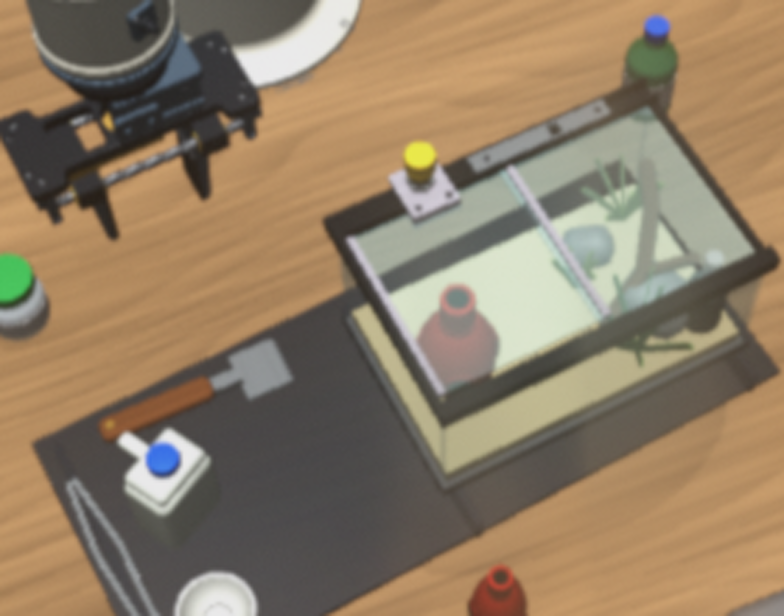

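View pics/t7.png

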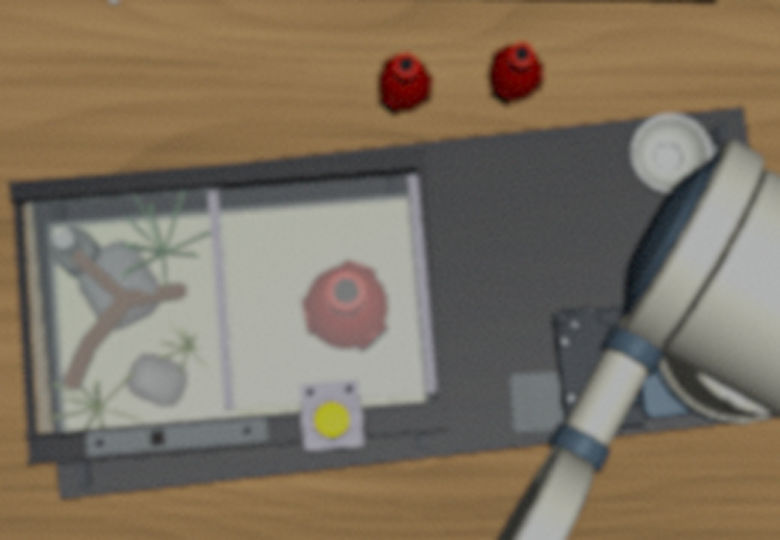

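The cover is shut, the knob is low (z 0.2504 against 0.2513 at the start; riding would read about 0.258), the house is upright on the sand and the bystanders are unmoved. Handing in.

```bash
python3 -c "
from rig import ctrl
print(ctrl.finish_job(), ctrl.get_obs()['clock'])"
```

```text
the job is handed in; nothing more can be done
the job is handed in; nothing more can be done
```

The red shrimp house now stands upright on the bare sand, the cover is shut with its pin down, and I handed the job in at about 24 s of the 72 s. The hand-in gave no verdict, so what follows is from my own checks.

**What I did:**
- I pulled the knob, slid the cover about 136 mm, and felt the pin lock in the open hole: the push force jumped to 26 N.
- I took the big house by its chimney, lowered it until it touched the sand (the reading went from −3 N to 17 N at the expected height), and let go.
- I pulled the knob again, pushed the cover shut with loose fingers until it stopped at 15 N, and moved the arm clear.

**Last checks:**
- **Pin:** the knob's measured height was 0.2504 m, against 0.2513 m pinned at the start. A pin riding on the rail would read about 0.258 m.
- **Cover:** the knob sits about 1.3 mm further shut than at the start, within the 5 mm limit.
- **House:** both final pictures show it upright under the shut pane. I judged this by eye and did not measure the tilt or its position on the sand.
- **Other things:** those visible in the final pictures look unmoved. I did not measure them, and the tweezers were only partly in view.
- **Robot:** the gripper was about 0.24 m from the knob and well above everything, with wrist force near zero.

No check failed or disagreed. On the first try at the chimney the arm had drifted 8 mm sideways and 13 mm too high, so I reopened the fingers before they touched the house and re-aligned.

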